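# Set an eyelet at the guarded bench press

## Robot

A 6-joint arm with a two-finger parallel gripper is mounted at the origin on the work surface. World frame = base frame: x ahead of the robot, y to its left, z up, the work surface at z = 0. Lengths are in mm, angles in degrees, forces in N, time in s.
With the tool pointing down it reaches from about 350 to 850 mm from the base axis. Payload 8.1 kg.
Tool frame: the origin (TCP) lies midway between the tips of the shut fingers; the grasp point (between the pads) lies 19 mm behind it (r.grasp_offset is the distance from the TCP to the grasp point, in mm); z points along the fingers, x is the direction in which the jaws open and shut, and the axes are right-handed (so a half turn about z gives the same grasp; the last joint's range is limited). The gripper opens to 85 mm and grips with 20 to 120 N. Pads are 22 mm wide; open, the fingers measure 114 mm over their backs; the gripper's body (76 mm by 85 mm) begins 54 mm behind the grasp point. The pads swing forward as they close: fully open they stand 13 mm farther back than shut.
Start: joints at [-68.606, 7.471, 85.268, -0, 87.261, -4.893], TCP at [265.743, -537.946, 231.292] pointing down, gripper open.
Joint ranges: [-169.43, 169.43], [-51.17, 129.36], [1.28, 143.12], [-76.62, 256.62], [0, 156.53], [-152.29, 152.29]. Speed limits (degrees/s): [136.94, 136.94, 159.86, 180, 180, 180].

## Interface

Orientations are given as [roll, pitch, yaw] about the fixed x, y, z axes, in that order (R = Rz(yaw) Ry(pitch) Rx(roll)).
In Python, from bench import r, optics, hand_in gives the robot as it stands.
- The arm moves only by the shell command python3 -m pendant 'ROWS' [FORCE]. ROWS is JSON, a list of rows, each a list of 5 numbers: the opening, from 0 (shut) to 1 (fully open), then the shift along the tool's x, y, z in mm, then the turn about the tool's z in degrees. A call has 1 to 10 rows; each row shifts and turns the commanded pose from where the row before left it, along the tool's axes as they then stand; what a row does not reach is not made up. A row lasts 1/10 s, in which the tool goes at most 50 mm and 8.59 degrees, less where a joint would pass 70% of its speed; a pose out of reach is approached as far as the arm can. A call with a gripper value outside its range is refused whole. The fingers move at their own pace and stop on an object; FORCE is the grip in N (left out, the last holds). Time passes only in rows, so rows that do not move let the fingers close. It gives the time, the measured TCP pose, the force and the opening at its end, in the units of the state.
- r.sense(): the state, without advancing time (a new reading comes with each control period).
- optics.snapshot(name): name is "side" or "top" or "wrist"; returns (picture, depth): 400x640x3 uint8, blue, green, red; 400x640 float32, mm along the optical axis (not along the pixel's ray), 0 where there is no reading.
- optics.camera_params(name): a dict with "camera_matrix" (3x3 intrinsics, pixels), "eye" and "orientation" of the camera in the world. Camera axes: x right, y down, z forward; pixel columns grow to the right and rows downward; lengths in mm; the calibration is good to about 2 mm. The wrist camera is an equidistant fisheye: a pixel r from the principal point sees the ray r / f radians off the axis. A picture is of the moment at which its call begins: read the wrist's pose just before it. camera_params takes no time and is no camera call; for the wrist camera it gives the pose at the moment of the call.
- hand_in(): hands the job in, once; it reports no verdict.
Trained networks look in the newest picture that a camera, given by its name, has taken for a name from the list of things; names that differ only in an ending like _2 or _b are one class to them, and where a whole thing is asked for, a point or a joint stands for the part that bears it (a point fixed in the world has none). Each returns a list of dicts, best first, with "score" (0 to 1); they miss things now and then, are a little off and sometimes report something else, mostly with a low value. They report only what shows in the picture. A call takes as long as a camera call. They do not tell look-alikes from the thing itself.
- optics.search_frame(camera, query): "at" ([x, y, z] in mm, in world coordinates, good to about 4 mm: the middle of the surface that is visible of it).
The state is a dict: "time": time; "joint_pos": joint angles; "qd": joint speeds; "joint_efforts": joint torques, N m; "tool_pos": TCP position; "tcp_rot": TCP orientation; "ft_force": force on the tool from outside, world axes, zero at the start; "wrist_torque": the same for the moment, N m; "finger_gap": finger opening in mm.
Only numpy, scipy, OpenCV 4.12 (cv2) and the standard library are available. Lean on these libraries where they do the work, as an engineer would, in place of code of your own. Each camera call takes 0.05 s, during which the arm holds its last target. There are 200 camera calls.

## Task

Set the eyelet in the green covered board that lies in the feed channel of the bench press: push the board along the channel, without lifting it, until it is fully home against the stop under the press head. Then reach down through the window in the top of the guard, press the black lever all the way down without touching the guard, keep it down for a second, and let it spring back up as you draw out and move clear. Leave the board home, do not work the lever before the board is home, and leave the tools and other things on the table where they are.

Things in the scene. Friction and masses are not known exactly. Their poses are not given: they have to be found in the camera images.
- press: Bench eyelet press, fixed, place and yaw vary. Grey base plate 300 x 190 x 12 mm, from x -170 to +130 and y +-95 mm in this frame; origin at table height. +x is the feed direction (away from the robot), z up. The feed channel runs along x at y = 0 on the plate's top (12 mm up) between two steel rails: inner faces y +-43 mm, tops 22 mm above the table, from x -160 mm to the stop.
- stop (a point): Middle of the stop's face, on the channel floor, at x +60 mm of the press, axes as the press. When the board is home its front end touches this face: its centre is then 70 mm and its rear (robot-side) end face 140 mm before this point.
- board_center (a point): Centre of the loose green covered board in the channel (brown fibreboard back uppermost, a brass eyelet in it): rigid slab 140 long (x, along the channel), 80 wide, 20 mm thick, about 140 g, its centre 22 mm above the table. Starts 35 to 65 mm short of home. Its rear end face, 70 mm behind this point, is free to be pushed; it slides easily (under 3 N).
- guard: Sheet-aluminium hood over the lever, rigidly fixed, must not be touched. Axes as the press; set up to 10 mm to either side of the press's centre line. Origin on the base plate (12 mm up) at x = 0 of the press. Reaches from x -18 to +130, y +-75 mm, top 103 mm above the table. The board passes under its front lip, which ends 64 mm above the table.
- window (a point): Centre of the window in the guard's top, on the top surface, 103 mm above the table, at x +38 mm of the guard. The opening is 76 mm along the guard's x by 64 mm along its y; the sheet is 4 mm thick.
- paddle_top (a point): Centre of the top face of the lever's black paddle, below the window; 60 mm long (press x) by 40 mm wide (press y). At rest it is level, 82 mm above the table (21 mm below the guard's top), at x +35, y 0 mm of the press. Fully pressed this point is about 64 mm above the table and the paddle slopes by 0.22 rad, lower towards the robot.
- lever (a joint): Angle of the sprung lever: 0 up at rest, 0.22 rad all the way down at its hard stop. It is hinged 81 mm behind the paddle's centre (towards press +x). Pressing at the paddle's centre takes about 4 N to start and 8 N at the bottom; it springs back when let go.
- spare_board: a second, identical green covered board, 140 x 80 x 20, lying on the table off to the robot's right; leave it alone (sizes in mm).
- tin: open round steel tin, 64 across, 36 tall, standing beside the press's feed channel; leave it alone (sizes in mm).
- glue_jar: closed jar, 56 across, 55 tall, standing on the other side of the feed channel from the tin; leave it alone (sizes in mm).
- screwdriver: screwdriver with a red handle, lying at the robot's left; leave it alone (sizes in mm).
- hammer: hammer with a wooden handle, lying at the robot's left; leave it alone (sizes in mm).
- pliers: pliers with red handles, about 160 long, lying at the robot's right; leave it alone (sizes in mm).
Mind the look-alikes: they are no part of the job. Leave any blue or purple look-alike of the part that bears board_center alone.

How it is judged:
By the outcome, as a careful person would: the job done as asked, in the order asked, and still so for the second after the job is handed in, with the robot touching nothing.
It also fails if it takes over 45 s, if anything falls off the work surface, if the arm or the gripper's body presses on something with over 40 N, if the wrist force passes 120 N, or if a joint passes its speed limit or range.

## Working session

There is one attempt and no reset: what is moved stays moved. The work goes in short steps, Python scripts to look and compute and a shell command to move; the robot and the scene stay as the last step left them, time stands still between calls to the robot, and variables do not carry over. Pictures are saved under pics/ and viewed, about 8 in all and at most 12, crops included, and the job is handed in when it is done.

```bash
ls; mkdir -p pics; python3 - <<'E'
from bench import r, optics
import cv2, numpy as np
s=r.sense(); print(s)
for n in ("top","side"):
    p,d=optics.snapshot(n); cv2.imwrite(f"pics/{n}0.png",p)
    np.save(f"pics/{n}0.npy",d)
    c=optics.camera_params(n); print(n,c)
    for q in ("press","board_center","guard","paddle_top","tin","glue_jar","window","stop","spare_board"):
        try:
            for h in optics.search_frame(n,q)[:3]: print(q,np.round(h["at"]),round(h["score"],2))
        except Exception as e: print(q,e)
E
```

```text
pics
{'time': 0.0, 'joint_pos': array([-6.86067831e+01,  7.51611590e+00,  8.53326348e+01,  1.03581756e-03,
        8.72611926e+01, -4.89298264e+00]), 'qd': array([ 0.01870794,  0.02514644, -0.1123691 , -0.01639869,  0.12639368,
       -0.00975269]), 'joint_efforts': array([-2.36308770e-04, -5.69393599e+01, -5.00557995e+01, -2.39529118e-04,
        1.44996378e-02,  6.17569782e-06]), 'tool_pos': array([ 265.52967029, -537.40624231,  230.20177283]), 'tcp_rot': array([-1.79989592e+02,  1.09454382e-01, -6.37138410e+01]), 'ft_force': array([-0.08072459, -0.45412167,  0.01370238]), 'wrist_torque': array([-0.0487284 ,  0.0201523 , -0.03744269]), 'finger_gap': 85.51020044432586}
top {'camera_matrix': array([[462.21857209,   0.        , 325.32897502],
       [  0.        , 462.21857209, 202.243421  ],
       [  0.        ,   0.        ,   1.        ]]), 'eye': array([ 316.51031665,    5.23552786, 1499.77744237]), 'orientation': array([-1.70029515e+02, -9.76193838e-02, -8.90102413e+01])}
press [558.  65.   9.] 0.57
board_center [ 496. -257.   22.] 0.94
board_center [546.  56.  31.] 0.86
board_c
[... 279 characters left out ...]
643. -426.   19.] 0.83
side {'camera_matrix': array([[395.97423943,   0.        , 320.20832439],
       [  0.        , 395.97423943, 200.0740266 ],
       [  0.        ,   0.        ,   1.        ]]), 'eye': array([100.19754014, 879.81791698, 774.77452947]), 'orientation': array([-1.24360825e+02,  6.99805747e-02, -1.52337559e+02])}
press [527. 104.   8.] 0.55
board_center [ 324. -113.   20.] 0.74
board_center [ 492. -247.   20.] 0.69
board_center [ 691. -192.   20.] 0.65
tin [528. 206.  20.] 0.64
glue_jar [554. -80.  37.] 0.56
glue_jar [ 638. -408.   21.] 0.28
window [656. 152.  93.] 0.67
spare_board [ 639. -410.   20.] 0.87
spare_board [660.  88.  78.] 0.34
spare_board [525. 107.  17.] 0.24
```

View pics/top0.png

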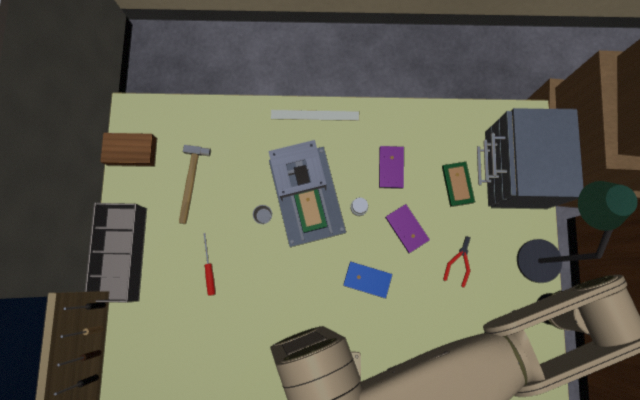

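View pics/side0.png

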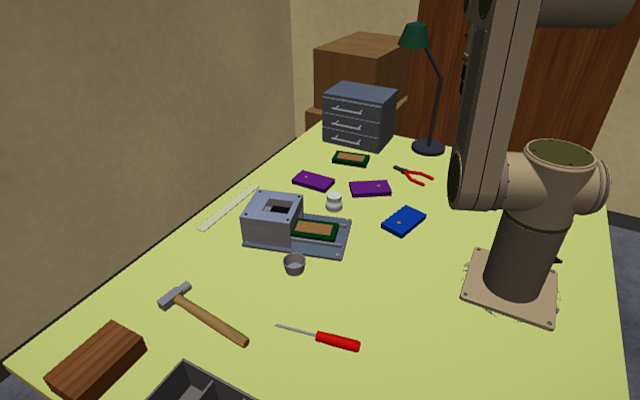

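Top view: the press is at about (307,193) px with the feed channel running up and slightly left. The green board is at (311,210) and the window with the black paddle at (300,175). The tin is at (262,214), the jar at (360,206), and the blue and purple look-alikes are to the right. Next I'll fit the press geometry from depth.

```bash
cat > h.py <<'E'
import numpy as np, cv2
from scipy.spatial.transform import Rotation as R
def cloud(d,c,fish=False):
    K=np.array(c["camera_matrix"]); v,u=np.indices(d.shape)
    x=(u-K[0,2])/K[0,0]; y=(v-K[1,2])/K[1,1]
    if fish:
        t=np.hypot(x,y)+1e-9; k=np.tan(np.minimum(t,1.5))/t; x,y=x*k,y*k
    P=np.stack([x*d,y*d,d],-1)
    P=P@R.from_euler("xyz",c["orientation"],degrees=True).as_matrix().T+c["eye"]
    P[d<=0]=np.nan; return P
def rect(P,lo,hi,cen,rad):
    m=(P[...,2]>lo)&(P[...,2]<hi)&(np.hypot(P[...,0]-cen[0],P[...,1]-cen[1])<rad)
    Q=P[m]; return cv2.minAreaRect(Q[:,:2].astype(np.float32)),len(Q),np.median(Q[:,2])
E
python3 - <<'E'
from h import *
from bench import optics
d=np.load("pics/top0.npy");P=cloud(d,optics.camera_params("top"))
print("guard",rect(P,95,112,(675,100),130))
print("plate+",rect(P,7,16,(600,80),220))
im=cv2.imread("pics/top0.png").astype(int)
br=(im[...,2]>150)&(im[...,2]-im[...,0]>50)&(abs(im[...,2]-im[...,1])>25)
m=br&(np.hypot(P[...,0]-546,P[...,1]-56)<70); Q=P[m]; print("brown",len(Q),cv2.minAreaRect(Q[:,:2].astype(np.float32)),np.median(Q[:,2]))
Z=P[150:215,270:335,2]
print("table z",np.nanmedian(P[250:260,230:300,2]))
E
```

```text
guard (((670.1165771484375, 97.54373168945312), (150.18170166015625, 149.99667358398438), 15.35914421081543), 1753, np.float64(102.70096895268011))
plate+ (((603.432861328125, 76.689453125), (423.441162109375, 413.0430603027344), 23.010740280151367), 2013, np.float64(11.360392529860519))
brown 321 ((555.7127685546875, 56.7840576171875), (99.1063003540039, 42.57685470581055), 17.18183135986328) 32.1883788624159
table z -0.4267775971109131
```

```bash
python3 -m pendant '[[0,0,0,0,5.5],[0,0,0,0,5.5],[0,-36,-25,0,0],[0,-36,-25,0,0],[0,-36,-25,0,0],[0,-36,-25,0,0],[0,-36,-25,0,0],[0,-36,-25,0,0],[0,-36,-25,0,0]]'; python3 -m pendant '[[0,-36,-25,0,0],[0,-36,-25,0,0],[0,-36,-25,0,0],[0,-36,-25,0,0],[0,-36,-25,0,0],[0,-36,-25,0,0],[0,-36,-25,0,0],[0,0,0,0,0],[0,0,0,0,0]]'
python3 - <<'E'
from h import *
from bench import r,optics
s=r.sense();c=optics.camera_params("wrist")
p,d=optics.snapshot("wrist");cv2.imwrite("pics/w1.png",p);np.save("pics/w1.npy",d)
import pickle;pickle.dump(c,open("pics/w1.pkl","wb"))
print(s["time"],s["tool_pos"],s["tcp_rot"],s["ft_force"],s["finger_gap"],c)
for q in ("board_center","window","paddle_top","stop","guard"):
    for h in optics.search_frame("wrist",q)[:2]: print(q,np.round(h["at"],1),round(h["score"],2))
E
```

```text
time: 1.9
tool_pos: [368.4, -247.1, 231.5]
tcp_rot: [-180.0, -0.0, -74.7]
ft_force: [0.2, -0.1, 0.5]
finger_gap: 0.4
time: 2.8
tool_pos: [470.4, 41.4, 231.2]
tcp_rot: [180.0, -0.0, -74.6]
ft_force: [0.2, -1.5, 0.3]
finger_gap: -0.2
2.8 [470.42806137  41.37745348 231.17937604] [ 1.79972055e+02 -1.32256452e-02 -7.45505584e+01] [ 0.20864867 -1.52909611  0.30482709] -0.1705133711789168 {'camera_matrix': array([[309.70691629,   0.        , 320.71346717],
       [  0.        , 309.70691629, 204.17233148],
       [  0.        ,   0.        ,   1.        ]]), 'eye': array([551.09209954,  63.06948184, 372.61541989]), 'orientation': array([ 1.61105750e+02,  5.87323595e-02, -7.45123707e+01])}
board_center [547.1  52.3  32.8] 0.96
board_center [ 503.2 -247.    20.8] 0.8
window [611.   78.4  99.6] 0.7
paddle_top [635.3  80.6  81.6] 0.88
paddle_top [573.3 451.7  22.3] 0.46
stop [540.4  67.9  18.5] 0.61
guard [616.9  79.  102.5] 0.68
guard [636.   75.5  84.1] 0.21
```

View pics/w1.png

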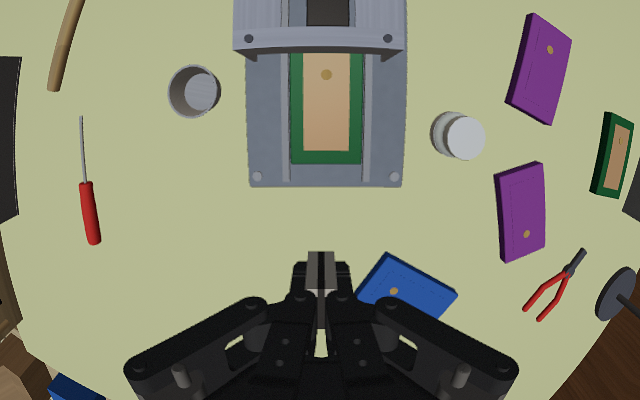

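Wrist view: the board is at (326,108) px with its rear edge at row ~163. Rails are on both sides, the guard's front lip is at row ~40, and the window shows the black paddle at (328,12). The fingers, at (321,265), lie nearly in line with the channel. I'll fit board and press from this depth, in press axes.

```bash
python3 - <<'E'
from h import *
import pickle
d=np.load("pics/w1.npy");c=pickle.load(open("pics/w1.pkl","rb"));P=cloud(d,c,True)
im=cv2.imread("pics/w1.png").astype(int)
B,G,Rr=im[...,0],im[...,1],im[...,2]
grn=(G>B+30)&(G>Rr+40); brn=(Rr-B>50)&(Rr>150)&(Rr-G>20)
near=np.hypot(P[...,0]-546,P[...,1]-56)<95
m=(brn|grn)&near&(P[...,2]>27)&(P[...,2]<38)
print("board",m.sum(),cv2.minAreaRect(P[m][:,:2].astype(np.float32)),np.median(P[m][:,2]))
m=brn&near&(P[...,2]>27); print("brown",cv2.minAreaRect(P[m][:,:2].astype(np.float32)))
# line fits of plate side edges / guard front in yaw frame
th=np.radians(15.4);e=np.array([np.cos(th),np.sin(th)]);n=np.array([-e[1],e[0]])
U=P[...,:2]@e;V=P[...,:2]@n
def edges(mask,coord,along,lo,hi):
    out=[]
    for a in np.arange(lo,hi,8):
        k=mask&(along>a)&(along<a+8)
        if k.sum()>5: out.append((a+4,coord[k].min(),coord[k].max()))
    return np.array(out)
def line(x,y):
    f=np.polyfit(x,y,1); k=abs(y-np.polyval(f,x))<3; f=np.polyfit(x[k],y[k],1); return round(np.degrees(np.arctan(f[0])),2),np.round(np.median(y[k]),1)
c0=np.array([556,57]);u0,v0=c0@e,c0@n
loc=(abs(U-u0)<140)&(abs(V-v0)<130)
pl=loc&(P[...,2]>8)&(P[...,2]<16); E=edges(pl,V,U,u0-115,u0-35)
print("plate V",line(E[:,0],E[:,1]),line(E[:,0],E[:,2]))
E=edges(pl,U,V,v0-80,v0+80); print("plate rear U",line(E[:,0],E[:,1]))
g=loc&(P[...,2]>98)&(P[...,2]<108); E=edges(g,U,V,v0-60,v0+60); print("guard front U",line(E[:,0],E[:,1]))
E=edges(g,V,U,u0+55,u0+85); print("guard V",line(E[:,0],E[:,1]),line(E[:,0],E[:,2]))
bt=loc&(P[...,2]>27)&(P[...,2]<38); E=edges(bt,U,V,v0-30,v0+30); print("board rear U",line(E[:,0],E[:,1]))
E=edges(bt,V,U,u0-45,u0+35); print("board V",line(E[:,0],E[:,1]),line(E[:,0],E[:,2]))
for nm,q in (("tcp",(470.4,41.4)),("topguard",(670.1,97.5))): print(nm,np.array(q)@e,np.array(q)@n)
E
```

```text
board 7369 ((546.3358764648438, 56.36896514892578), (122.03917694091797, 78.20394134521484), 15.148094177246094) 31.070614583854365
brown ((553.5509643554688, 58.37189483642578), (107.0845718383789, 49.89483642578125), 15.287984848022461)
plate V (np.float64(-11.3), np.float64(-185.5)) (np.float64(-0.37), np.float64(3.4))
plate rear U (np.float64(1.01), np.float64(445.9))
guard front U (np.float64(0.1), np.float64(597.7))
guard V (np.float64(0.76), np.float64(-158.0)) (np.float64(-1.0), np.float64(-7.3))
board rear U (np.float64(-0.11), np.float64(478.3))
board V (np.float64(-6.56), np.float64(-130.1)) (np.float64(-2.83), np.float64(-51.3))
tcp 464.5045014156792 -85.00404793050271
topguard 671.9320518322411 -83.94985241508485<stdin>:21: RankWarning: Polyfit may be poorly conditioned
<stdin>:21: RankWarning: Polyfit may be poorly conditioned
<stdin>:21: RankWarning: Polyfit may be poorly conditioned
```

```bash
python3 - <<'E'
from h import *
import pickle
d=np.load("pics/w1.npy");c=pickle.load(open("pics/w1.pkl","rb"));P=cloud(d,c,True)
T=R.from_euler("xyz",[180,0,-74.55],degrees=True).as_matrix()
Q=(P-np.array([470.4,41.4,231.2]))@T   # tool frame
for z in range(5,-130,-8):
    k=(Q[...,2]<=z)&(Q[...,2]>z-8)&(abs(Q[...,0])<110)&(abs(Q[...,1])<90)
    if k.sum(): q=Q[k]; print(z,k.sum(),"x",np.round(np.percentile(q[:,0],[1,99])),"y",np.round(np.percentile(q[:,1],[1,99])))
E
```

```text
5 2 x [-2. -0.] y [-11. -11.]
-3 317 x [-12.  13.] y [-12.  -6.]
-11 473 x [-13.  14.] y [-12.  -6.]
-19 574 x [-13.  14.] y [-12.  -6.]
-27 470 x [-13.  14.] y [-12.  -6.]
-35 815 x [-19.  20.] y [-14.  10.]
-43 2216 x [-32.  33.] y [-14.   9.]
-51 4366 x [-37.  38.] y [-14.   9.]
-59 2992 x [-44.  45.] y [-18.   9.]
-67 5117 x [-49.  50.] y [-18.   9.]
-75 5583 x [-56.  57.] y [-18.   8.]
-83 7682 x [-59.  60.] y [-19.  -1.]
-91 3339 x [-57.  58.] y [-21.  -3.]
```

Fitted in press axes (yaw ≈ 15.3°):
- **Board:** its rear face is ≈ 57 mm short of home.
- **Channel:** the centre line is about 5 mm to the tool's +x.
- **Guard:** it sits ≈ 7 mm to the left.
- **Fingers:** when shut they are about 28 mm wide up to 35 mm from the tip.

Next I back off, descend behind the board and push.

```bash
python3 -m pendant '[[0,5,14,0,0],[0,0,0,45,0],[0,0,0,45,0],[0,0,0,45,0],[0,0,0,40,0],[0,0,0,25,0],[0,0,0,11,0],[0,0,0,0,0]]'; python3 -m pendant '[[0,0,-8,0,0],[0,0,-6,0,0],[0,0,-6,0,0],[0,0,-6,0,0],[0,0,-6,0,0],[0,0,-6,0,0],[0,0,-6,0,0],[0,0,0,0,0]]'
```

```text
time: 3.9
tool_pos: [457.1, 31.5, 19.1]
tcp_rot: [179.8, 0.0, -74.8]
ft_force: [-0.0, 0.4, 0.8]
finger_gap: 0.0
time: 4.7
tool_pos: [501.7, 43.8, 20.4]
tcp_rot: [-179.9, -0.0, -74.7]
ft_force: [-0.1, 0.0, 0.2]
finger_gap: 0.6
```

```bash
python3 -m pendant '[[0,0,-5,0,0],[0,0,-5,0,0],[0,0,-5,0,0],[0,0,-4,0,0],[0,0,-3,0,0],[0,0,0,0,0]]'; python3 -m pendant '[[0,0,-2,0,0],[0,0,-2,0,0],[0,0,0,0,0]]';python3 - <<'E'
from h import *
from bench import r,optics
s=r.sense();c=optics.camera_params("wrist")
p,d=optics.snapshot("wrist");cv2.imwrite("pics/w2.png",p);np.save("pics/w2.npy",d)
p,d=optics.snapshot("side");cv2.imwrite("pics/s2.png",cv2.resize(p[160:290,220:370],None,fx=4,fy=4,interpolation=cv2.INTER_CUBIC))
E
```

```text
time: 5.3
tool_pos: [522.5, 49.5, 20.4]
tcp_rot: [-180.0, -0.0, -74.7]
ft_force: [0.8, -0.7, 0.5]
finger_gap: -0.1
time: 5.6
tool_pos: [526.0, 50.5, 20.3]
tcp_rot: [-180.0, 0.0, -74.7]
ft_force: [0.9, -0.3, 0.0]
finger_gap: 0.1
```

View pics/s2.png

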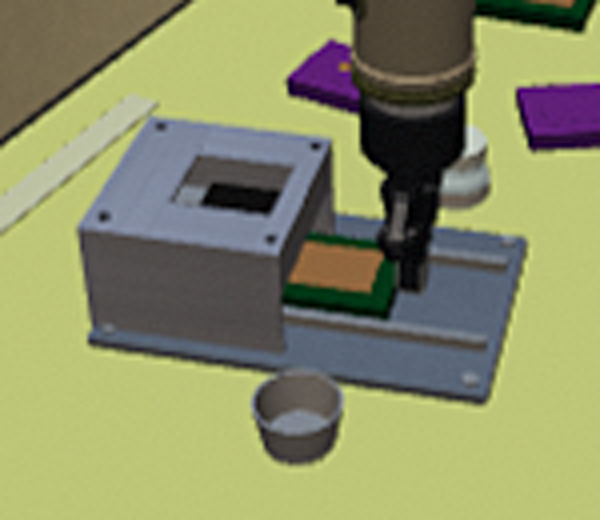

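The side crop shows the fingers against the board's rear face in mid-channel, with the tool clear of the guard. By geometry about 4 mm remain, so I go on in small steps until the force rises.

```bash
python3 -m pendant '[[0,0,-1.5,0,0],[0,0,-1,0,0],[0,0,-1,0,0],[0,0,0,0,0]]'; python3 -m pendant '[[0,0,-1,0,0],[0,0,0,0,0]]'; python3 -m pendant '[[0,0,-1,0,0],[0,0,0,0,0]]'
```

```text
time: 6.1
tool_pos: [529.4, 51.4, 20.3]
tcp_rot: [-180.0, -0.0, -74.7]
ft_force: [-0.4, 0.5, -0.1]
finger_gap: 0.1
time: 6.3
tool_pos: [530.2, 51.7, 20.3]
tcp_rot: [-180.0, -0.0, -74.7]
ft_force: [-0.9, -0.7, 0.5]
finger_gap: -0.1
time: 6.5
tool_pos: [530.4, 51.7, 20.2]
tcp_rot: [179.9, 0.0, -74.7]
ft_force: [-5.6, -1.9, 5.2]
finger_gap: -0.1
```

The force rose at U ≈ 525.1 plus the finger half-width, about 536.6, against a predicted 535.8. That agrees with home. I push a little more to confirm it is hard.

```bash
python3 -m pendant '[[0,0,-1,0,0],[0,0,0,0,0],[0,0,0,0,0]]'; python3 -m pendant '[[0,0,3,0,0],[0,0,8,0,0],[0,0,15,0,0],[0,0,5,-20,0],[0,0,0,-45,0],[0,0,0,-45,0],[0,0,0,-30,0],[0,0,0,0,0]]'
python3 - <<'E'
from h import *
from bench import r,optics
s=r.sense();c=optics.camera_params("wrist")
p,d=optics.snapshot("wrist");cv2.imwrite("pics/w3.png",p)
P=cloud(d,c,True);th=np.radians(15.3);e=np.array([np.cos(th),np.sin(th)]);n=np.array([-e[1],e[0]])
U=P[...,:2]@e;V=P[...,:2]@n;Z=P[...,2]
print(s["time"],s["tool_pos"],s["tool_pos"][:2]@e,s["tool_pos"][:2]@n,c["eye"])
md=lambda a:np.round(np.median(a),1)
def ed(m,A,C,lo,hi,f): return md([f(A[m&(C>a)&(C<a+4)]) for a in np.arange(lo,hi,4) if (m&(C>a)&(C<a+4)).sum()>3])
loc=(V>-190)&(V<20)&(U>430)&(U<760)
g=loc&(Z>98)&(Z<108); print("guard front",ed(g,U,V,-140,-30,np.min),"V",ed(g,V,U,605,615,np.min),ed(g,V,U,605,615,np.max))
w=g&(U>622)&(U<680)
print("window V",ed(w&(V<-83),V,U,625,675,np.max),ed(w&(V>-83),V,U,625,675,np.min))
w=g&(V>-105)&(V<-60); print("window U lo/hi",ed(w&(U<650),U,V,-105,-60,np.max),ed(w&(U>650),U,V,-105,-60,np.min))
pd=loc&(Z>76)&(Z<88)&(U>605); print("paddle V",ed(pd,V,U,630,665,np.min),ed(pd,V,U,630,665,np.max),"U",ed(pd,U,V,-105,-75,np.min),ed(pd,U,V,-105,-75,np.max))
pl=loc&(Z>8)&(Z<16); print("plate rear",ed(pl,U,V,-160,-20,np.min))
bt=loc&(Z>27)&(Z<38)&(V>-122)&(V<-60); print("board rear",ed(bt,U,V,-115,-65,np.min),"V",ed(bt,V,U,540,590,np.min),ed(bt,V,U,540,590,np.max))
E
```

```text
time: 6.8
tool_pos: [530.4, 51.7, 20.1]
tcp_rot: [179.8, 0.0, -74.7]
ft_force: [-9.8, -3.3, 8.4]
finger_gap: -0.1
time: 7.6
tool_pos: [505.5, 43.9, 166.3]
tcp_rot: [-179.4, -0.2, -74.7]
ft_force: [1.3, -0.0, 0.4]
finger_gap: -0.0
7.6 [505.54739639  43.91590517 166.3238652 ] 499.217715404944 -91.04092127095997 [584.73654827  65.34693079 308.57933825]
guard front 598.2 V -156.5 -6.3
window V -113.4 -49.9
window U lo/hi 616.0 nan
paddle V -110.0 -70.7 U 621.3 662.2
plate rear 448.1
board rear 537.1 V -121.8 -60.3
  return _methods._mean(a, axis=axis, dtype=dtype,
  ret = ret.dtype.type(ret / rcount)
```

View pics/w3.png

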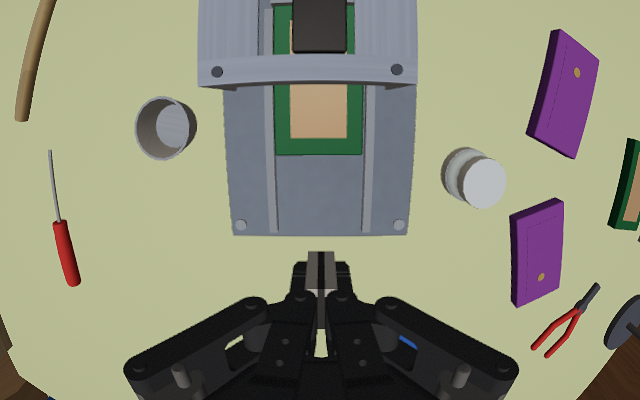

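The picture shows the board's rear face at row ~155, seated under the guard. It measures U 537.1 against an expected 536.2, so it is home. The window spans U 616–692 and V −113…−50; the paddle spans V −110…−71 and starts at U 621. My aim point is U 659, V −87.

```bash
python3 -m pendant '[[0,-2,-25,0,0],[0,-2,-40,0,0],[0,0,-40,0,0],[0,0,-35,0,0],[0,0,-20,0,0],[0,0,0,0,0],[0,0,0,0,0]]'; python3 - <<'E'
import numpy as np
from bench import r
p=r.sense()["tool_pos"];t=np.radians(15.3);print(p[0]*np.cos(t)+p[1]*np.sin(t)-659,-p[0]*np.sin(t)+p[1]*np.cos(t)+87,p[2])
E
```

```text
time: 8.35
tool_pos: [654.3, 90.0, 158.0]
tcp_rot: [179.8, 0.0, -74.7]
ft_force: [0.7, 0.2, -0.2]
finger_gap: 0.0
-4.187452044394831 1.129934057848331 157.9802227978147
```

```bash
python3 -m pendant '[[0,1,-4,0,0],[0,0,0,15,0],[0,0,0,20,0],[0,0,0,20,0],[0,0,0,10,0],[0,0,0,0,0],[0,0,0,0,0]]'; python3 - <<'E'
import numpy as np
from bench import r
p=r.sense()["tool_pos"];t=np.radians(15.3);print(p[0]*np.cos(t)+p[1]*np.sin(t)-659,-p[0]*np.sin(t)+p[1]*np.cos(t)+87,p[2])
E
```

```text
time: 9.05
tool_pos: [659.6, 90.1, 95.6]
tcp_rot: [-180.0, -0.0, -74.7]
ft_force: [1.2, 0.6, 0.9]
finger_gap: 0.2
0.9464339455439585 -0.17335762719913816 95.57848788793002
```

```bash
python3 -m pendant '[[0,0,0,6,0],[0,0,0,5,0],[0,0,0,4,0],[0,0,0,3,0],[0,0,0,0,0]]'; python3 -m pendant '[[0,0,0,3,0],[0,0,0,3,0],[0,0,0,0,0]]'; python3 -m pendant '[[0,0,0,2,0],[0,0,0,0,0]]'
```

```text
time: 9.55
tool_pos: [659.8, 90.1, 77.5]
tcp_rot: [-180.0, -0.0, -74.7]
ft_force: [-2.4, -0.7, 4.6]
finger_gap: 0.1
time: 9.85
tool_pos: [659.9, 90.1, 71.9]
tcp_rot: [-180.0, -0.0, -74.7]
ft_force: [-2.8, 0.1, 6.6]
finger_gap: -0.0
time: 10.05
tool_pos: [660.1, 90.1, 70.3]
tcp_rot: [-179.9, -0.0, -74.7]
ft_force: [-3.0, -0.2, 7.7]
finger_gap: -0.0
```

```bash
python3 -m pendant '[[0,0,0,1.5,0],[0,0,0,0,0]]'; python3 -m pendant '[[0,0,0,1,0],[0,0,0,0,0]]'; python3 -m pendant '[[0,0,0,1,0],[0,0,0,0,0]]'
```

```text
time: 10.25
tool_pos: [660.2, 90.2, 69.0]
tcp_rot: [-179.9, -0.0, -74.7]
ft_force: [-3.5, -0.4, 8.0]
finger_gap: 0.1
time: 10.45
tool_pos: [660.2, 90.2, 68.2]
tcp_rot: [-179.9, -0.0, -74.7]
ft_force: [-2.8, 0.0, 8.8]
finger_gap: -0.2
time: 10.65
tool_pos: [660.3, 90.2, 67.6]
tcp_rot: [-179.9, -0.0, -74.7]
ft_force: [-4.2, -0.3, 10.2]
finger_gap: 0.1
```

```bash
python3 -m pendant '[[0,0,0,1,0],[0,0,0,0,0]]'; python3 -m pendant '[[0,0,0,1,0],[0,0,0,0,0]]'; python3 -m pendant '[[0,0,0,1,0],[0,0,0,0,0]]'
```

```text
time: 10.85
tool_pos: [660.4, 90.2, 67.4]
tcp_rot: [-179.9, -0.0, -74.7]
ft_force: [-7.0, -1.5, 15.1]
finger_gap: -0.1
time: 11.05
tool_pos: [660.5, 90.2, 67.2]
tcp_rot: [-179.9, -0.0, -74.7]
ft_force: [-9.9, -0.6, 19.8]
finger_gap: -0.1
time: 11.25
tool_pos: [660.6, 90.2, 67.0]
tcp_rot: [-179.9, -0.0, -74.7]
ft_force: [-12.7, -1.5, 26.2]
finger_gap: 0.2
```

This is the hard stop: z holds at about 67 while the force climbs 10 → 26 N. I hold it for over a second and take a look.

```bash
python3 -m pendant '[[0,0,0,0,0],[0,0,0,0,0],[0,0,0,0,0],[0,0,0,0,0],[0,0,0,0,0],[0,0,0,0,0],[0,0,0,0,0],[0,0,0,0,0],[0,0,0,0,0],[0,0,0,0,0]]'; python3 -m pendant '[[0,0,0,0,0],[0,0,0,0,0],[0,0,0,0,0],[0,0,0,0,0]]'; python3 - <<'E'
import cv2
from bench import optics
p,d=optics.snapshot("side");cv2.imwrite("pics/s4.png",cv2.resize(p[150:280,200:350],None,fx=4,fy=4,interpolation=cv2.INTER_CUBIC))
E
```

```text
time: 12.25
tool_pos: [660.6, 90.2, 67.0]
tcp_rot: [-179.9, -0.0, -74.7]
ft_force: [-12.8, -1.0, 26.0]
finger_gap: -0.1
time: 12.65
tool_pos: [660.6, 90.2, 67.0]
tcp_rot: [-179.9, -0.0, -74.7]
ft_force: [-13.0, -1.3, 24.6]
finger_gap: 0.1
```

View pics/s4.png

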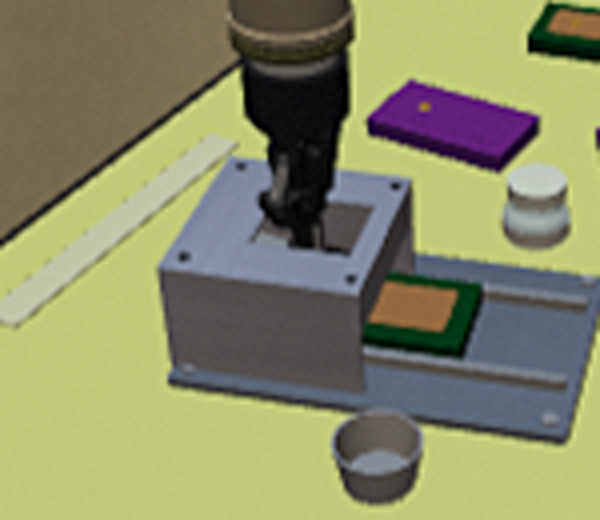

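The crop shows the fingers down through the window, clear of its edges, with the board still home. I draw straight up and then back off.

```bash
python3 -m pendant '[[0,0,0,-5,0],[0,0,0,-6,0],[0,0,0,-8,0],[0,0,0,-10,0],[0,0,0,-20,0],[0,0,0,-30,0],[0,0,0,-40,0],[0,0,0,-40,0],[0,0,0,0,0]]'; python3 -m pendant '[[0,0,30,-10,0],[0,0,40,0,0],[0,0,40,0,0],[0,0,30,0,0],[0,0,0,0,0],[0,0,0,0,0]]'
python3 - <<'E'
from h import *
from bench import r,optics
s=r.sense();c=optics.camera_params("wrist")
p,d=optics.snapshot("wrist");cv2.imwrite("pics/w5.png",p)
P=cloud(d,c,True);th=np.radians(15.3);e=np.array([np.cos(th),np.sin(th)]);n=np.array([-e[1],e[0]])
U=P[...,:2]@e;V=P[...,:2]@n;Z=P[...,2]
m=(U>628)&(U<665)&(V>-105)&(V<-75)&(Z<95);print("paddle z",m.sum(),np.median(Z[m]))
g=(Z>98)&(Z<108)&(V>-140)&(V<-30)
md=lambda m:np.median([U[m&(V>a)&(V<a+4)].min() for a in range(-112,-68,4)])
b=(Z>27)&(Z<38)&(U>480)&(U<600)
print("guard front",md(g&(U>560)&(U<640)),"board rear",md(b),np.median(Z[b&(V>-115)&(V<-65)]),s["time"],s["tool_pos"],s["ft_force"])
p,d=optics.snapshot("top")
a=cv2.imread("pics/top0.png");D=cv2.absdiff(a,p).max(2);n,l,st,ce=cv2.connectedComponentsWithStats((D>40).astype(np.uint8))
print([tuple(x) for x in st[1:] if x[4]>8])
E
```

```text
time: 13.6
tool_pos: [663.0, 90.4, 230.3]
tcp_rot: [-179.3, -0.1, -74.7]
ft_force: [2.0, 0.6, 1.2]
finger_gap: 0.2
time: 14.2
tool_pos: [524.4, 53.2, 231.9]
tcp_rot: [-180.0, -0.0, -74.7]
ft_force: [0.9, 0.1, 0.6]
finger_gap: -0.0
paddle z 1227 80.87519474116891
guard front 598.3018606750887 board rear 537.328967444811 31.151870398168484 14.2 [524.40611691  53.16032629 231.94807996] [0.9266838  0.14378561 0.57116819]
[(np.int32(235), np.int32(152), np.int32(405), np.int32(248), np.int32(18385)), (np.int32(267), np.int32(178), np.int32(6), np.int32(44), np.int32(93)), (np.int32(331), np.int32(180), np.int32(6), np.int32(57), np.int32(217)), (np.int32(319), np.int32(193), np.int32(6), np.int32(12), np.int32(40)), (np.int32(351), np.int32(390), np.int32(6), np.int32(3), np.int32(11)), (np.int32(360), np.int32(393), np.int32(4), np.int32(7), np.int32(23)), (np.int32(340), np.int32(396), np.int32(6), np.int32(4), np.int32(17))]
```

View pics/w5.png

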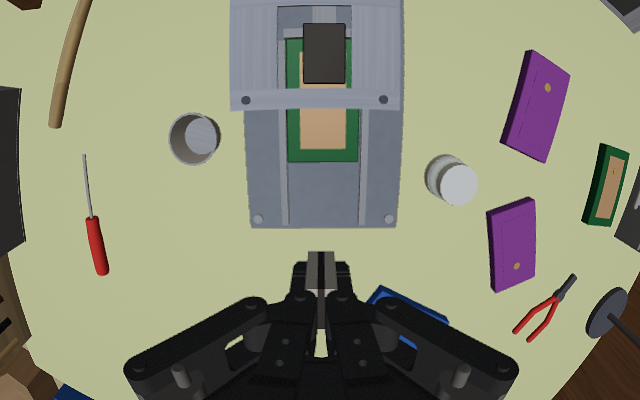

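The wrist view shows the paddle back up (z ≈ 81), the board seated with its rear face unchanged at U 537.3, and the surrounding things in place. I'm handing in.

```bash
python3 -c "
from bench import hand_in
print(hand_in())"
```

```text
the job is handed in; nothing more can be done
None
```

The eyelet is set and the job is handed in, at about 14 s on the robot's clock; no verdict was reported. I pushed the green board along the channel with shut fingers until it hit the stop. I then pressed the lever through the window, held it down, drew straight up and backed clear.

**Board home:** The force rose to about 10 N with no further movement. After the press its rear face measured U 537.3 mm along the feed axis, unchanged from before the press (537.1). The guard edge predicted 536.2 for home, and the 1 mm difference is within calibration.

**Lever:** The paddle hit its hard stop at a tool height of about 67 mm, with the force rising from 10 to 26 N. I held it there for about 1.4 s. Afterwards the paddle measured 81 mm, so it is back up (rest is 82 mm).

**Surroundings:** The last wrist picture shows the tin, jar, screwdriver and pliers in place. The hammer and spare board were only partly in view. I compared the top view with the starting picture, but the arm covered much of it, so that check was inconclusive. No force reading or picture gave any sign of contact with the guard.

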